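# Mesh the toothed key on the lectern's hub and throw the lid bolt

## Task

Lock the lid of the slanted lectern desk: put the loose toothed bar-handled key on the toothed hub of the lid's catch, feel for the mesh by turning it anticlockwise under light pressure, and push it fully home before the bolt is moved. Then turn the key clockwise until the brass bolt is fully shot into its keeper, and let go, leaving the key seated on the hub and every other thing on the table where it stands.

Things in the scene. Friction and masses are not known exactly. Their poses are not given: they have to be found in the camera images.
- key: Loose toothed key, 0.32 kg, 78 mm tall, upright on the table on its six steel teeth (every 60 degrees, 12 mm tall, 7.2 mm wide, 18 to 32 mm from the axis); above them a disc 68 mm across, 26 mm thick, then a bar grip. A blind bore 19 mm wide, 38 mm deep opens downwards. Origin: on the axis at the tooth ends; z up to the grip, x along the bar; one tooth lies under each end of the bar.
- key_grip (a point): Middle of the key's dark wooden bar grip, 58 mm above the key's origin on its axis. The bar is 70 mm long (x), 14 mm thick (y) and 40 mm tall, from 38 to 78 mm above the tooth ends.
- seat (a point): Where the key's origin lies when home: centre of the hub's floor, 10 mm above the lid. z is the lid's outward normal, 30 degrees from vertical towards the low front edge; x up the slope, y to the left seen from that edge. Hub: steel disc 68 mm across, six upright teeth every 60 degrees (11 mm tall, 7.2 mm wide, 18 to 32 mm from the axis), central pin. An unmeshed key stands 11 mm above home.
- pin_tip (a point): Tip of the hub's central pin: 16 mm thick, 36 mm tall above the seat, its last 5 mm coned to 8 mm. Axes as the seat's. The angle of the hub's teeth about the pin differs every time, is not shown by any listed pose or by the bolt, and must be felt or seen; the mesh has about 7 degrees of play either way when centred.
- drive (a joint): Clockwise turn of the hub, looking down onto the lid, rad: 0 to 0.91 (52 degrees). It starts at 0 against its anticlockwise stop, so it cannot follow a key turned anticlockwise. Stiff: about 0.4 N m to turn; it stays where it is left. It drives the bolt, 44 mm per rad.
- bolt (a joint): Brass sliding bolt, 120 mm long with a rack of teeth, on the lid just up the slope from the hub and driven by it. 0 = drawn back (start), 0.040 m = fully shot, to the right as seen from the low front edge, into the brass staple.
- lectern: Oak lectern desk, fixed to the table; 260 mm deep (x), 300 mm wide (y), its top sloping up at 30 degrees from 75 mm high at the low front edge (-x side) to 225 mm at the back. Origin: centre of its underside. The hub's axis meets the lid at x = -35 mm, y = 0, 130 mm high.
- cannon: Bystander: pewter model cannon on a wooden carriage, 155 mm long, 72 mm high; origin at the underside's centre.
- boat: Bystander: varnished cherry model jolly boat on a stand, 190 mm long, 55 mm high; origin at the underside's centre.
- float: Bystander: green glass float, 76 mm across, on a cork ring, 84 mm high; origin at the underside's centre.
- scriber: Bystander: ivory-coloured bone scriber lying flat, 160 mm long, 10 mm high; origin at the underside, near its middle.
- sanding_block: Bystander: cork sanding block, 92 x 52 x 26 mm; origin at the underside's centre.
- varnish_jar: Bystander: amber glass jar with black lid, 60 mm across, 69 mm high; origin at the underside's centre.
Mind the look-alikes: they are no part of the job. There is more than one size of the key; the one meant has the size given above.

How it is judged:
By the outcome, as a careful person would: the job done as asked, in the order asked, and still so for the second after the job is handed in, with the robot touching nothing.
It also fails if it takes over 54 s, if anything falls off the work surface, if the arm or the gripper's body presses on something with over 40 N, if the wrist force passes 120 N, or if a joint passes its speed limit or range.

## Robot

A 6-joint arm with a two-finger parallel gripper is mounted at the origin on the work surface. World frame = base frame: x ahead of the robot, y to its left, z up, the work surface at z = 0. Lengths are in m, angles in rad, forces in N, time in s.
With the tool pointing down it reaches from about 0.275 to 0.875 m from the base axis. Payload 12.5 kg.
Tool frame: the origin (TCP) lies at the centre of the arm's flange, where the gripper is bolted on; the fingertips stand 173 mm ahead of it and the grasp point (between the pads) lies 155 mm ahead of it; z points along the fingers, y is the line along which they close (so a half turn about z gives the same grasp; the last joint's range is limited). The gripper opens to 85 mm and grips with 20 to 120 N. Pads are 22 mm wide; open, the fingers measure 114 mm over their backs; the gripper's body (76 mm by 85 mm) begins 54 mm behind the grasp point. The pads swing forward as they close: fully open they stand 13 mm farther back than shut.
Start: joints at [1.052, 0.351, 1.652, -0, 1.139, -0.085], TCP at [0.231, 0.499, 0.405] pointing down, gripper open.
Joint ranges: [-2.75, 2.75], [-0.79, 2.1], [0.01, 2.65], [-1.57, 4.71], [0.07, 3.14], [-2.87, 2.87]. Speed limits (rad/s): [2.22, 2.22, 2.79, 3.14, 3.14, 3.14].

## Interface

Orientations are given as a unit quaternion [x, y, z, w].
In Python, from cell import robot gives the robot as it stands.
- The arm moves only by the tool drive_tool, never from a script. Its argument "targets" is a list that holds one entry, the list of rows, each a list of 5 numbers: the closure, from 0 (fully open) to 1 (shut), then the shift along the world's x, y, z in mm, then the turn about the world's z in rad. A call has 1 to 10 rows; each row shifts and turns the commanded pose from where the row before left it; what a row does not reach is not made up. A row lasts 1/8 s, in which the tool goes at most 62.5 mm and 10.7 degrees, less where a joint would pass 70% of its speed; a pose out of reach is approached as far as the arm can. A call with a gripper value outside its range is refused whole. The fingers move at their own pace and stop on an object; "grip_force" is the grip in N (left out, the last holds). Time passes only in rows, so rows that do not move let the fingers close. It gives the time, the measured TCP pose, the force, the opening and the grip force at its end, in the units of the state.
- robot.get_state(): the state, without advancing time (a new reading comes with each control period).
- robot.camera(name): name is "side" or "top"; returns the picture (420x560x3 uint8, red, green, blue); there is no depth.
- robot.get_calibration(name): a dict with "intrinsics" (3x3 intrinsics, pixels), "extrinsics" (4x4, takes a point from camera to world coordinates). Camera axes: x right, y down, z forward; pixel columns grow to the right and rows downward; lengths in m; the calibration is good to about 2 mm. A picture is of the moment at which its call begins. get_calibration takes no time and is no camera call.
- robot.finish_job(): hands the job in; it is judged then, once.
The state is a dict: "time_s": time; "joint_pos": joint angles; "joint_vel": joint speeds; "effort": joint torques, N m; "tool_pos": TCP position; "eef_rot": TCP orientation; "ft_force": force on the tool from outside, world axes, zero at the start; "wrist_torque": the same for the moment, N m; "gripper_width": finger opening in m; "gripper_force": force on a finger pad.
Only numpy, scipy, OpenCV 4.12 (cv2) and the standard library are available. Lean on these libraries where they do the work, as an engineer would, in place of code of your own. Each camera call takes 0.05 s, during which the arm holds its last target. There are 200 camera calls.

## Working session

There is one attempt and no reset: what is moved stays moved. The work goes in short steps, Python scripts to look and compute and a tool call to move; the robot and the scene stay as the last step left them, time stands still between calls to the robot, and variables do not carry over. Pictures are saved under pics/ and viewed, at most 10 in all, crops included, and the job is handed in when it is done.

Besides the shell and the picture viewer there is one more tool, called after "Emit:" as name(argument=value, ...) on one line, values as JSON. drive_tool: Moves the arm, as the interface text tells. Its arguments: {"type":"object","properties":{"targets":{"type":"array","items":{"type":"array","items":{"type":"array","items":{"type":"number"}}}},"grip_force":{"type":"number"}},"required":["targets"]}

```bash
mkdir -p pics; python3 - <<'E'
from cell import robot
import cv2,numpy as np
for n in("top","side"):
    im=robot.camera(n); np.save(f"pics/{n}0.npy",im); cv2.imwrite(f"pics/{n}0.png",cv2.cvtColor(im,cv2.COLOR_RGB2BGR))
    c=robot.get_calibration(n); print(n,np.round(c["intrinsics"],1).tolist(),np.round(c["extrinsics"],3).tolist())
s=robot.get_state();print(s)
E
```

```text
top [[539.4, 0.0, 274.3], [0.0, 539.4, 207.7], [0.0, 0.0, 1.0]] [[0.019, -0.997, 0.071, 0.425], [-1.0, -0.02, -0.005, -0.012], [0.007, -0.07, -0.997, 1.855], [0.0, 0.0, 0.0, 1.0]]
side [[384.4, 0.0, 275.8], [0.0, 384.4, 216.9], [0.0, 0.0, 1.0]] [[-0.95, -0.211, 0.231, 0.359], [-0.313, 0.621, -0.719, 0.653], [0.009, -0.755, -0.655, 0.724], [0.0, 0.0, 0.0, 1.0]]
{'time_s': 0.1, 'joint_pos': array([ 1.05238342e+00,  3.51159747e-01,  1.65232677e+00, -6.79285412e-06,
        1.13907334e+00, -8.46056849e-02]), 'joint_vel': array([-0.0001849 , -0.00232296, -0.00185376,  0.0003306 , -0.00165918,
       -0.00083975]), 'effort': array([ 1.04233855e-03, -5.06824958e+01, -2.91886818e+01, -1.10603223e-04,
        2.46677861e-03,  4.18275761e-05]), 'tool_pos': array([0.23110736, 0.4989702 , 0.40423722]), 'eef_rot': array([ 2.15205409e-01,  9.76568686e-01, -4.62704637e-04, -1.40667056e-04]), 'ft_force': array([ 0.9659823 , -0.67811309, -0.25562956]), 'wrist_torque': array([0.03998899, 0.05209108, 0.06436185]), 'gripper_force': 0.0, 'gripper_width': 0.08536884410576258}
```

View pics/top0.png

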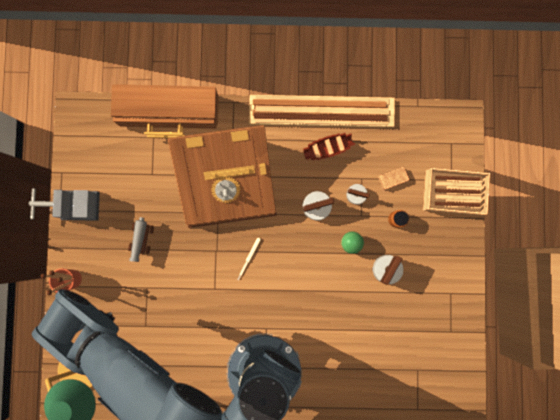

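View pics/side0.png

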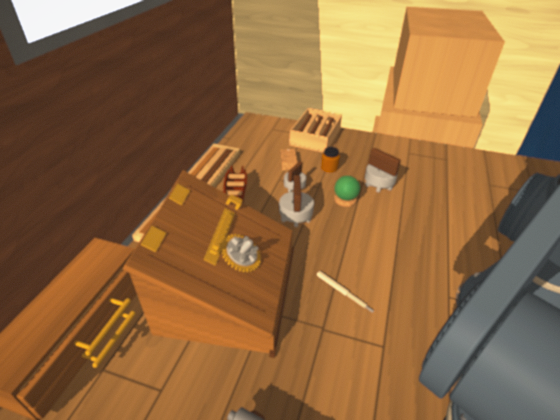

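```bash
python3 - <<'E'
import cv2,numpy as np
t=cv2.cvtColor(np.load("pics/top0.npy"),cv2.COLOR_RGB2BGR); s=cv2.cvtColor(np.load("pics/side0.npy"),cv2.COLOR_RGB2BGR)
r=lambda im,x,y,w,h,W,H:cv2.resize(im[y:y+h,x:x+w],(W,H),interpolation=cv2.INTER_CUBIC)
a=r(t,295,175,115,115,400,400);b=r(s,270,135,140,90,400,257)
c=r(t,195,160,60,50,400,333)
d=r(s,205,190,80,90,267,300)
out=np.zeros((600,800,3),np.uint8)
out[:333,:400]=c; out[:400,400:]=r(t,295,175,115,115,400,400)
out[340:600,:400]=r(s,270,135,140,91,400,260)
out[400:600,400:580]=r(s,205,220,72,80,180,200)
cv2.imwrite("pics/crops.png",out)
E
```

```text
(no output)
```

View pics/crops.png

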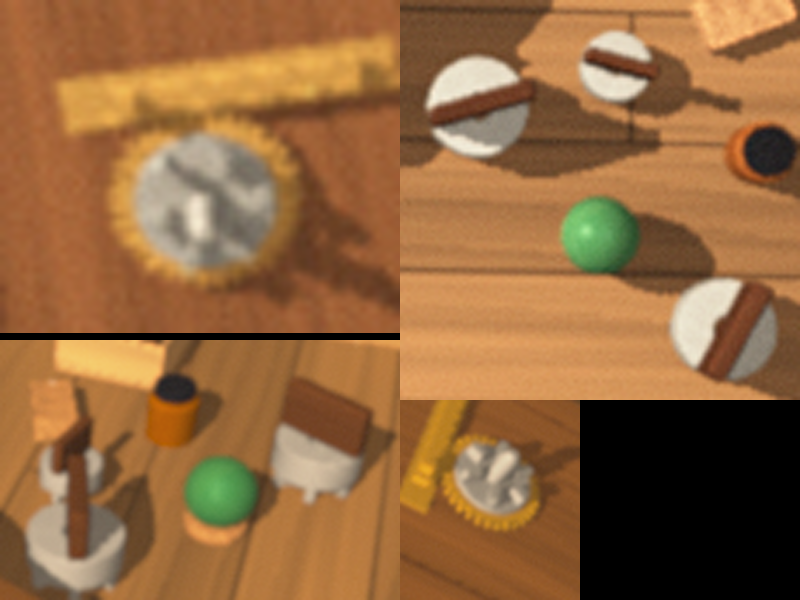

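```bash
python3 - <<'E'
import cv2,numpy as np
t=cv2.cvtColor(np.load("pics/top0.npy"),cv2.COLOR_RGB2BGR); s=cv2.cvtColor(np.load("pics/side0.npy"),cv2.COLOR_RGB2BGR)
r=lambda im,x,y,w,h,W,H:cv2.resize(im[y:y+h,x:x+w],(W,H),interpolation=cv2.INTER_CUBIC)
out=np.zeros((575,800,3),np.uint8)
out[:480,:480]=r(t,163,118,120,120,480,480); out[:320,480:]=r(s,220,232,40,40,320,320); out[320:575,480:]=r(t,343,180,32,25,320,255)
cv2.imwrite("pics/crops2.png",out)
E
```

```text
(no output)
```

View pics/crops2.png

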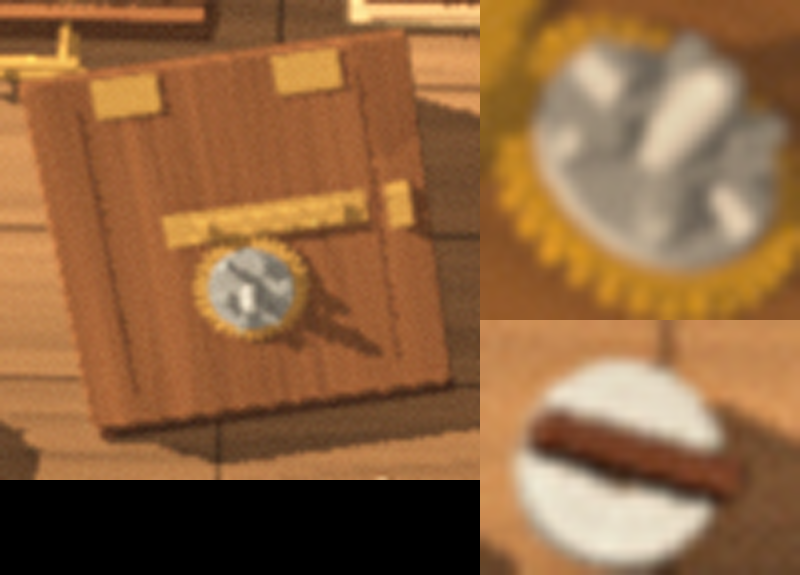

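```bash
cat > h.py <<'E'
import numpy as np
from cell import robot
def ray(cam,p):
    c=robot.get_calibration(cam);K=c["intrinsics"];E=np.array(c["extrinsics"])
    return E[:3,3],E[:3,:3]@np.linalg.solve(np.array(K),[p[0],p[1],1.])
def onplane(cam,p,q,n):
    o,d=ray(cam,p);n=np.array(n,float);return o+d*(n@(np.array(q)-o))/(n@d)
def onz(cam,p,z): return onplane(cam,p,[0,0,z],[0,0,1])
def two(p,q):
    a,u=ray("top",p);b,v=ray("side",q)
    t=np.linalg.lstsq(np.c_[u,-v],b-a,rcond=None)[0];x,y=a+u*t[0],b+v*t[1];return (x+y)/2,np.linalg.norm(x-y)
E
python3 - <<'E'
from h import *
np.set_printoptions(precision=4,suppress=True)
FL,FR=onz("top",(189.25,225.5),.075),onz("top",(276,213.5),.075)
BL,BR=onz("top",(169,139.25),.225),onz("top",(264.25,126),.225)
print(FL,FR,BL,BR,np.linalg.norm(FL-FR),np.linalg.norm(BL-BR),np.linalg.norm((BL-FL)[:2]))
yl=FL-FR+BL-BR; yaw=np.arctan2(-yl[0],yl[1]); u=(BL+BR-FL-FR)[:2]; print("yaw",yaw,np.arctan2(u[1],u[0]))
c=(FL+FR+BL+BR)/4; ex=np.array([np.cos(yaw),np.sin(yaw),0]);ey=np.array([-ex[1],ex[0],0]);ez=np.array([0,0,1.])
f=lambda x,y,z:np.r_[c[:2],0]+x*ex+y*ey+z*ez
n=-.5*ex+np.cos(np.pi/6)*ez; sx=np.cos(np.pi/6)*ex+.5*ez
lid=f(-.035,0,.130); seat=lid+.01*n
print("c",c,"seat",seat,"tip",seat+.036*n)
s2=onplane("top",(226.25,190.25),seat,n); s3=onplane("side",(241.9,250.75),seat,n);print("seat by disc",s2,s3,"tip",two((224.75,193),(248.8,241.4)), onz("top",(224.75,193),.17))
for p in [(598,75),(565,145),(735,210),(770,135),(655,215)]:
    q=onplane("side",(220+(p[0]-480)/8,232+p[1]/8),s2+.011*n,n)-(s2+.011*n); print(p,np.degrees(np.arctan2(q@ey,q@sx)),np.linalg.norm(q))
a,b=onz("top",(349,191),.078),onz("top",(368.5,195.7),.078);print("key",a,b,(a+b)/2,np.linalg.norm(a-b),np.arctan2(*(a-b)[1::-1]), onz("top",(357.5,193.9),.03))
E
```

```text
[0.4863 0.2572 0.075 ] [ 0.5316 -0.028   0.075 ] [0.7431 0.3043 0.225 ] [0.7901 0.0145 0.225 ] 0.28873213435763034 0.29356987202323387 0.2610480851609277
yaw 0.1592806860510361 0.17196332221592583
c [0.6378 0.137  0.15  ] seat [0.5983 0.1307 0.1387] tip [0.5805 0.1278 0.1698]
seat by disc [0.5989 0.1329 0.1392] [0.5984 0.1373 0.1393] tip (array([0.5851, 0.1343, 0.1686]), np.float64(0.0043336497588719325)) [0.5871 0.1348 0.17  ]
(598, 75) 1.251224193375338 0.023873514611461127
(565, 145) 46.58535259611428 0.03794490107802676
(735, 210) 137.0673553825818 0.03014833615677267
(770, 135) -160.2577127124394 0.027414442945595332
(655, 215) 93.21237362852462 0.034754795225303385
key [ 0.6108 -0.2683  0.078 ] [ 0.5965 -0.333   0.078 ] [ 0.6037 -0.3007  0.078 ] 0.06633839191731676 1.3529829407884122 [ 0.6065 -0.3042  0.03  ]
```

Emit:
drive_tool(targets=[[[0,0,-15,60,-0.1],[0,25,-55,0,-0.14],[0,25,-55,0,-0.14],[0,25,-55,0,-0.14],[0,25,-55,0,-0.14],[0,25,-55,0,-0.14],[0,25,-55,0,-0.14],[0,25,-55,0,-0.14],[0,25,-55,0,-0.14],[0,25,-55,0,-0.136]]], grip_force=20)

```text
time_s: 1.35
tool_pos: [0.4565, -0.013, 0.4646]
eef_rot: [0.782, 0.624, 0.0, -0.0]
ft_force: [0.9, 1.5, 0.3]
gripper_width: 0.0851
gripper_force: 0.0
```

Emit:
drive_tool(targets=[[[0,25,-55,0,0],[0,25,-55,0,0],[0,25,-55,0,0],[0,25,-55,0,0],[0,25,-55,0,0],[0,24,-16,-30,0],[0,0,0,-40,0],[0,0,0,0,0]]])

```text
time_s: 2.35
tool_pos: [0.6048, -0.3019, 0.3912]
eef_rot: [0.78, 0.626, -0.001, -0.003]
ft_force: [-0.1, -0.8, -0.2]
gripper_width: 0.0855
gripper_force: 0.0
```

Emit:
drive_tool(targets=[[[0,0,0,-50,0],[0,0,0,-50,0],[0,0,0,-40,0],[0,0,0,-32,0],[1,0,0,0,0],[1,0,0,0,0],[1,0,0,0,0],[1,0,0,0,0],[1,0,0,0,0],[1,0,0,0,0]]], grip_force=40)

```text
time_s: 3.6
tool_pos: [0.6055, -0.3021, 0.2241]
eef_rot: [0.78, 0.626, 0.0, 0.001]
ft_force: [-0.1, 0.9, 6.9]
gripper_width: 0.0131
gripper_force: 44.0
```

```bash
python3 - <<'E'
from h import *
import cv2
s=robot.get_state();print(s["tool_pos"],s["gripper_width"],s["gripper_force"],s["ft_force"])
t=robot.camera("top")[150:240,310:410,::-1];d=robot.camera("side")[110:220,240:360,::-1]
cv2.imwrite("pics/g1.png",np.hstack([cv2.resize(t,(390,351),interpolation=2),cv2.resize(d,(390,351),interpolation=2)]))
E
```

```text
[ 0.60548012 -0.30206343  0.22407977] 0.013102078563345125 43.999884724617004 [-0.14044648  0.86536226  6.92249998]
```

View pics/g1.png

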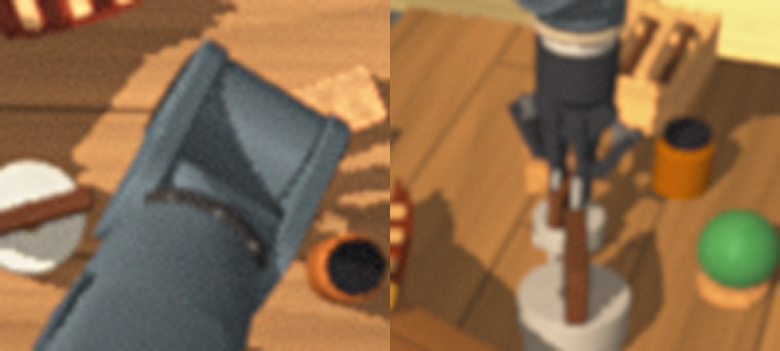

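Emit:
drive_tool(targets=[[[1,0,0,60,-0.1],[1,0,0,60,-0.12],[1,-2,0,56,-0.12],[1,-3,56,0,-0.12],[1,-3,56,0,-0.12],[1,-3,56,0,-0.12],[1,-3,56,0,-0.12],[1,-3,56,0,-0.12],[1,-3,56,0,-0.12],[1,0,0,0,-0.127]]], grip_force=40)

```text
time_s: 4.95
tool_pos: [0.5845, 0.0375, 0.3986]
eef_rot: [0.997, 0.082, -0.0, -0.0]
ft_force: [-0.0, -0.5, -3.4]
gripper_width: 0.0136
gripper_force: 42.4
```

Emit:
drive_tool(targets=[[[1,0,0,-25,0],[1,0,0,-10,0]]], grip_force=25)

```text
time_s: 5.2
tool_pos: [0.5847, 0.0342, 0.3624]
eef_rot: [0.997, 0.082, -0.001, -0.0]
ft_force: [0.3, -0.6, -3.8]
gripper_width: 0.0131
gripper_force: 42.3
```

Emit:
drive_tool(targets=[[[1,0,0,-6,0],[1,0,0,-4,0],[1,0,0,-4,0]]])

```text
time_s: 5.58
tool_pos: [0.5854, 0.0339, 0.3514]
eef_rot: [0.997, 0.082, 0.001, 0.0]
ft_force: [-14.6, -0.6, 30.5]
gripper_width: 0.0134
gripper_force: 47.4
```

Emit:
drive_tool(targets=[[[1,0,0,-3,0],[1,0,0,0,0]]])

```text
time_s: 5.82
tool_pos: [0.5853, 0.0339, 0.351]
eef_rot: [0.997, 0.082, 0.002, 0.0]
ft_force: [-15.8, -1.1, 31.1]
gripper_width: 0.013
gripper_force: 47.5
```

Emit:
drive_tool(targets=[[[1,-5,-1,-2,0],[1,-6,-1,-3,0],[1,0,0,0,0]]])

```text
time_s: 6.2
tool_pos: [0.5745, 0.032, 0.3444]
eef_rot: [0.997, 0.082, 0.002, 0.0]
ft_force: [-5.5, 0.2, 14.3]
gripper_width: 0.0132
gripper_force: 47.2
```

Emit:
drive_tool(targets=[[[1,-5,-1,-5,0],[1,-5,-1,-5,0],[1,-4,-0.5,-5,0],[1,-4,-0.5,-5,0]]])

```text
time_s: 6.7
tool_pos: [0.5566, 0.0291, 0.3242]
eef_rot: [0.997, 0.082, 0.002, 0.0]
ft_force: [-6.1, 3.3, 38.6]
gripper_width: 0.0132
gripper_force: 58.6
```

```bash
python3 - <<'E'
from h import *
import cv2
s=robot.get_state();print(s["tool_pos"],s["gripper_width"],s["gripper_force"],s["ft_force"])
t=robot.camera("top")[140:240,180:300,::-1];d=robot.camera("side")[130:270,200:320,::-1]
cv2.imwrite("pics/g2.png",np.hstack([cv2.resize(t,(360,300),interpolation=2),cv2.resize(d,(257,300),interpolation=2)]))
cv2.imwrite("pics/g2b.png",cv2.resize(d,(480,560),interpolation=2))
E
```

```text
[0.55657773 0.02907011 0.32420416] 0.013161894545436812 58.5992556810379 [-6.06772103  3.27582563 38.58460568]
```

View pics/g2b.png

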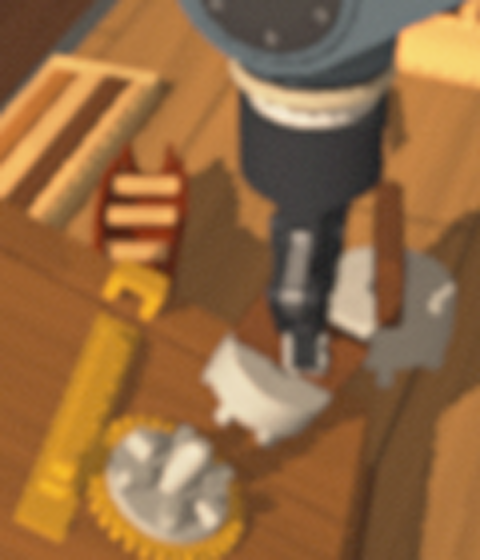

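Emit:
drive_tool(targets=[[[1,0,0,0,0],[1,0,0,0,0],[1,-10,-2,40,0],[1,-4,0,38,0],[1,0,49,0,0],[1,0,48,0,0],[1,0,0,0,0]]], grip_force=80)

```text
time_s: 7.68
tool_pos: [0.5419, 0.1264, 0.4001]
eef_rot: [0.996, 0.084, 0.0, -0.0]
ft_force: [0.6, -0.0, -2.4]
gripper_width: 0.0133
gripper_force: 79.4
```

```bash
python3 - <<'E'
from h import *
import cv2
s=robot.get_state();print(s["tool_pos"],s["eef_rot"],s["gripper_width"],s["gripper_force"],s["ft_force"])
t=robot.camera("top")[140:240,180:280,::-1];d=robot.camera("side")[180:280,190:290,::-1]
cv2.imwrite("pics/g3.png",np.hstack([cv2.resize(t,(400,400),interpolation=2),cv2.resize(d,(400,400),interpolation=2)]))
E
```

```text
[0.54187518 0.12642848 0.40005766] [ 9.96477930e-01  8.38542162e-02  3.73055698e-04 -2.58970905e-04] 0.013258719287311687 79.37782645225525 [ 0.6007833  -0.03527824 -2.3682274 ]
```

View pics/g3.png

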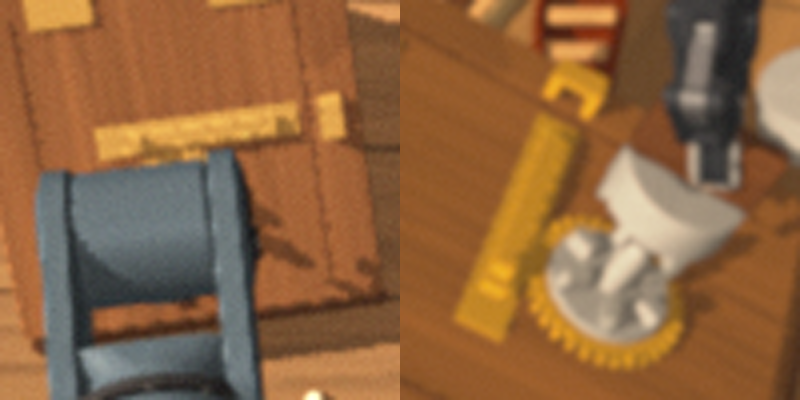

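```bash
cat >> h.py <<'E'
ex=np.array([np.cos(.166),np.sin(.166),0]);ey=np.array([-ex[1],ex[0],0]);n=-.5*ex+np.array([0,0,.8660])
sx=.866*ex+np.array([0,0,.5]);seat=np.array([.600,.1345,.139])
def proj(cam,P):
    c=robot.get_calibration(cam);E=np.array(c["extrinsics"]);q=E[:3,:3].T@(np.array(P)-E[:3,3]);q=np.array(c["intrinsics"])@q;return q[:2]/q[2]
E
python3 - <<'E'
from h import *
np.set_printoptions(precision=1,suppress=True)
f=lambda P:(proj("side",P)-[190,180])*4+[400,0]
tcp=robot.get_state()["tool_pos"];print("seat,tip",f(seat),f(seat+.036*n))
for p in(.060,.067,.074):
    o=tcp-[0,0,.2241-p]-p*n; e=o-seat; print(p,"s,slope,lat mm",1e3*np.array([e@n,e@sx,e@ey]),"disc bottom edges",f(o+.012*n+.034*sx),f(o+.012*n-.034*sx),"top",f(o+.038*n+.034*sx),f(o+.038*n-.034*sx),f(o+.038*n))
E
```

```text
seat,tip [606.7 279.1] [638.  240.7]
0.06 s,slope,lat mm [53.2 -2.6 -0.6] disc bottom edges [610.4 178. ] [727.1 240.2] top [634.3 146.5] [753.  210.7] [694.3 178.9]
0.067 s,slope,lat mm [52.3  0.9 -0.6] disc bottom edges [603.4 175.8] [720.3 238.1] top [627.2 144.3] [746.1 208.5] [687.2 176.7]
0.074 s,slope,lat mm [51.3  4.4 -0.6] disc bottom edges [596.4 173.6] [713.5 236. ] top [620.  142.1] [739.1 206.4] [680.2 174.6]
```

Emit:
drive_tool(targets=[[[1,4,0.6,-7,0],[1,4,0.6,-7,0],[1,3,0.5,-5,0],[1,2,0.4,-3.5,0],[1,2,0.4,-3.5,0]]])

```text
time_s: 8.4
tool_pos: [0.5573, 0.1265, 0.3734]
eef_rot: [0.997, 0.082, -0.0, -0.0]
ft_force: [-0.4, 0.2, -3.9]
gripper_width: 0.013
gripper_force: 79.4
```

Emit:
drive_tool(targets=[[[1,2,0.4,-3.5,0],[1,2,0.4,-3.5,0],[1,1,0.2,-1.7,0],[1,0,0,0,0]]])

```text
time_s: 8.9
tool_pos: [0.5616, 0.1277, 0.3641]
eef_rot: [0.997, 0.082, -0.002, -0.0]
ft_force: [-5.1, 0.9, -6.6]
gripper_width: 0.0129
gripper_force: 78.9
```

Emit:
drive_tool(targets=[[[1,1,0.2,-1.7,0],[1,0,0,0,0]]])

```text
time_s: 9.15
tool_pos: [0.5625, 0.1279, 0.3625]
eef_rot: [0.997, 0.082, -0.002, -0.0]
ft_force: [-6.8, 1.4, -5.6]
gripper_width: 0.0132
gripper_force: 79.1
```

Emit:
drive_tool(targets=[[[1,1,0.2,-1.7,0],[1,0,0,0,0]]])

```text
time_s: 9.4
tool_pos: [0.5635, 0.1281, 0.3609]
eef_rot: [0.997, 0.082, -0.002, -0.0]
ft_force: [-6.5, 1.0, -4.6]
gripper_width: 0.0129
gripper_force: 79.2
```

Emit:
drive_tool(targets=[[[1,1,0.2,-1.7,0],[1,1,0.2,-1.7,0],[1,0,0,0,0]]])

```text
time_s: 9.78
tool_pos: [0.5655, 0.1285, 0.3574]
eef_rot: [0.997, 0.082, -0.002, -0.0]
ft_force: [-6.6, 0.3, -5.4]
gripper_width: 0.0127
gripper_force: 79.1
```

Emit:
drive_tool(targets=[[[1,1,0.2,-1.7,0],[1,1,0.2,-1.7,0],[1,0,0,0,0]]])

```text
time_s: 10.15
tool_pos: [0.5674, 0.1289, 0.3539]
eef_rot: [0.997, 0.082, -0.002, -0.0]
ft_force: [-7.3, 0.7, -5.7]
gripper_width: 0.0128
gripper_force: 79.1
```

```bash
python3 - <<'E'
from h import *
import cv2
np.set_printoptions(precision=1,suppress=True)
tcp=robot.get_state()["tool_pos"]
d=robot.camera("side")[190:290,190:290,::-1]
f=lambda P:(proj("side",P)-[190,190])*6
p=.067;o=tcp-[0,0,.2241-p]-p*n;e=o-seat; print(1e3*np.array([e@n,e@sx,e@ey]),f(o+.012*n+.034*sx),f(o+.012*n-.034*sx),"top",f(o+.038*n+.034*sx),f(o+.038*n-.034*sx),f(seat))
cv2.imwrite("pics/g4.png",cv2.resize(d,(600,600),interpolation=2))
E
```

```text
[-0.4  0.3 -0.2] [238.6 295.3] [408.3 383.2] top [271.4 251.9] [443.9 342.4] [310.1 358.6]
```

View pics/g4.png

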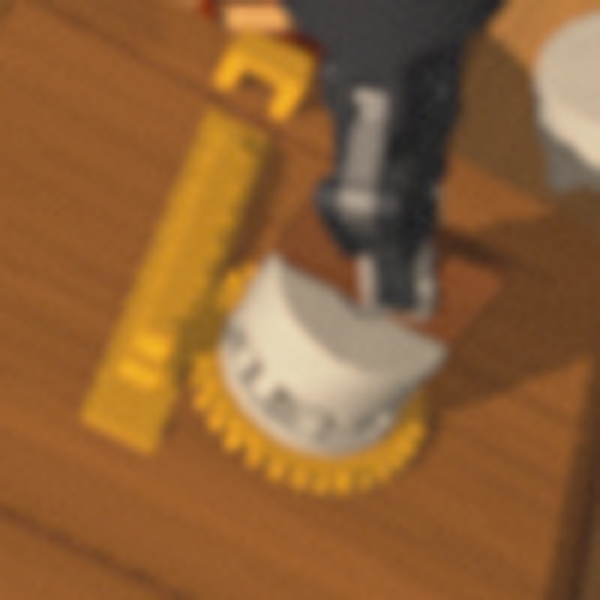

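Emit:
drive_tool(targets=[[[1,0.5,0.1,-0.9,0.03],[1,0.5,0.1,-0.9,0.03],[1,0,0,0,0]]], grip_force=40)

```text
time_s: 10.58
tool_pos: [0.5685, 0.1288, 0.3522]
eef_rot: [0.994, 0.112, -0.002, 0.0]
ft_force: [-7.3, -1.4, -5.0]
gripper_width: 0.0131
gripper_force: 79.3
```

Emit:
drive_tool(targets=[[[1,0.5,0.1,-0.9,0],[1,0.5,0.1,-0.9,0],[1,0,0,0,0]]])

```text
time_s: 10.95
tool_pos: [0.569, 0.129, 0.3516]
eef_rot: [0.994, 0.112, -0.003, 0.0]
ft_force: [-16.5, -1.6, 9.5]
gripper_width: 0.0127
gripper_force: 81.7
```

Emit:
drive_tool(targets=[[[0.6,0,0,0,0],[0,0,0,0,0],[0,0,0,0,0],[0,0,0,0,0],[0,0,0,0,0]]])

```text
time_s: 11.58
tool_pos: [0.5702, 0.1291, 0.3512]
eef_rot: [0.994, 0.112, 0.0, 0.0]
ft_force: [0.3, -1.1, 0.9]
gripper_width: 0.0852
gripper_force: 0.0
```

```bash
python3 - <<'E'
from h import *
import cv2
np.set_printoptions(precision=1,suppress=True)
s=robot.get_state();print(s["tool_pos"]*1e3,s["gripper_width"],s["ft_force"],s["joint_pos"][5])
o=np.array([.602,.1345,.1366])
for a in (3,0,-10,-20,-30,-40,-50,-60,-66):
    t=np.radians(a);b=np.cos(t)*sx+np.sin(t)*ey;m=-np.sin(t)*sx+np.cos(t)*ey
    C=o+.060*n+.024*b+.007*m;mh=m.copy();mh[2]=0;mh/=np.linalg.norm(mh)
    T=C-.0425*mh+[0,0,.150];print(a,T*1e3,"close_deg",np.degrees(np.arctan2(mh[1],mh[0])))
im=robot.camera("side");d=im[190:290,190:290,::-1]
cv2.imwrite("pics/g5.png",cv2.resize(d,(600,600),interpolation=2))
E
```

```text
[570.2 129.1 351.2] 0.08518072866988322 [ 0.3 -1.1  0.9] 1.4891640780111064
3 [600.1  99.5 350.4] close_deg 102.10969296923068
0 [598.8  98.  350.6] close_deg 99.51109939917167
-10 [593.8  93.3 351. ] close_deg 90.82914629916272
-20 [588.1  89.4 351. ] close_deg 82.01634053428577
-30 [581.7  86.5 350.7] close_deg 72.94672050637764
-40 [574.7  84.9 350. ] close_deg 63.506683856492124
-50 [567.2  84.6 349. ] close_deg 53.607252069974145
-60 [559.7  86.  347.6] close_deg 43.201942648989274
-66 [555.3  87.6 346.6] close_deg 36.71974175551987
```

View pics/g5.png

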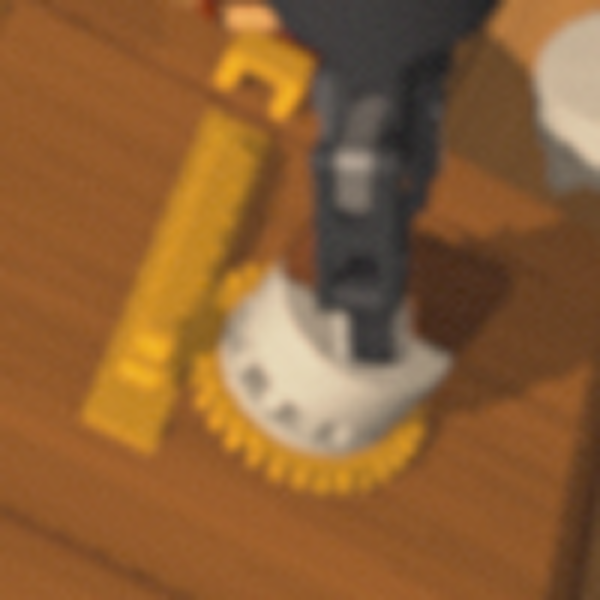

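Emit:
drive_tool(targets=[[[0,14,-8,0,0],[0,14,-14,0,0],[0,1,-5,0,0],[0,1,-4,0,0],[0,0,0,0,0]]])

```text
time_s: 12.25
tool_pos: [0.6001, 0.098, 0.3512]
eef_rot: [0.994, 0.112, 0.0, -0.0]
ft_force: [0.3, 1.2, -0.1]
gripper_width: 0.0856
gripper_force: 0.3
```

Emit:
drive_tool(targets=[[[0,-2.6,-2.4,0,-0.11],[0,-2.6,-2.4,0,-0.08],[0,-2.8,-2,0,-0.08],[0,-2.9,-1.9,0,-0.08],[0,0,0,0,0]]])

```text
time_s: 12.88
tool_pos: [0.5887, 0.0909, 0.3519]
eef_rot: [0.998, -0.063, -0.0, -0.001]
ft_force: [-3.3, 10.8, 6.0]
gripper_width: 0.0854
gripper_force: 5.6
```

Emit:
drive_tool(targets=[[[0,-3.2,-1.5,0,-0.08],[0,-3.2,-1.4,0,-0.08],[0,-3.5,-0.8,-0.3,-0.08],[0,-3.5,-0.8,-0.4,-0.08],[0,0,0,0,0]]])

```text
time_s: 13.5
tool_pos: [0.5755, 0.0864, 0.3513]
eef_rot: [0.975, -0.221, 0.0, -0.001]
ft_force: [-0.4, 10.4, 5.1]
gripper_width: 0.0853
gripper_force: 5.7
```

Emit:
drive_tool(targets=[[[0,-3.7,-0.2,-0.5,-0.085],[0,-3.8,-0.1,-0.5,-0.09],[0,-3.8,0.6,-0.7,-0.09],[0,0,0,0,0]]])

```text
time_s: 14.0
tool_pos: [0.5646, 0.0867, 0.3496]
eef_rot: [0.938, -0.348, 0.001, -0.002]
ft_force: [3.3, 11.5, 1.9]
gripper_width: 0.0856
gripper_force: 5.4
```

Continue toward the stop; force should rise there.

Emit:
drive_tool(targets=[[[0,-3.7,0.8,-0.7,-0.09],[0,-3.7,1.2,-0.8,-0.09],[0,0,0,0,0]]])

```text
time_s: 14.38
tool_pos: [0.5575, 0.0887, 0.3483]
eef_rot: [0.903, -0.431, 0.001, -0.002]
ft_force: [5.4, 10.8, 2.3]
gripper_width: 0.0854
gripper_force: 5.8
```

```bash
python3 - <<'E'
from h import *
import cv2
s=robot.get_state();print(s["joint_pos"][5],s["wrist_torque"])
A=np.load("pics/side0.npy");B=robot.camera("side")
T0=np.load("pics/top0.npy");T=robot.camera("top")
for nm,a,b,w in(("side",A,B,(180,270,200,270)),("top",T0,T,(150,185,195,280))):
    for im in(a,b):
        c=cv2.cvtColor(im[w[0]:w[1],w[2]:w[3]],cv2.COLOR_RGB2HSV);m=cv2.inRange(c,(18,130,110),(32,255,255))
        k,l,st,ce=cv2.connectedComponentsWithStats(m);print(nm,[(st[i].tolist(),) for i in range(1,k) if st[i][4]>25])
cv2.imwrite("pics/g6.png",np.hstack([cv2.resize(T[140:240,180:280,::-1],(400,400),interpolation=2),cv2.resize(B[180:280,190:290,::-1],(400,400),interpolation=2)]))
E
```

```text
2.534761755731065 [ 1.77730498 -0.95782139  0.349251  ]
side [([27, 16, 15, 13, 105],), ([5, 29, 55, 61, 888],)]
side [([4, 17, 56, 73, 913],)]
top [([22, 17, 32, 9, 111],), ([11, 22, 10, 7, 32],)]
top [([23, 14, 47, 14, 211],), ([10, 22, 13, 7, 47],)]
```

Emit:
drive_tool(targets=[[[0,-3.6,1.5,-0.8,-0.06],[0,0,0,0,0]]])

```text
time_s: 14.72
tool_pos: [0.5546, 0.0905, 0.3481]
eef_rot: [0.889, -0.457, 0.003, -0.003]
ft_force: [11.4, 15.0, 0.7]
gripper_width: 0.0857
gripper_force: 8.6
```

Emit:
drive_tool(targets=[[[0,-3,0.5,-0.8,0],[0,0,0,0,0]]])

```text
time_s: 14.98
tool_pos: [0.5526, 0.0907, 0.3481]
eef_rot: [0.889, -0.457, 0.005, -0.004]
ft_force: [18.9, 13.3, 1.6]
gripper_width: 0.0853
gripper_force: 10.2
```

Emit:
drive_tool(targets=[[[0,-2,-1.5,0,0],[0,0,0,0,0]]])

```text
time_s: 15.22
tool_pos: [0.5511, 0.0897, 0.3486]
eef_rot: [0.889, -0.457, 0.006, -0.006]
ft_force: [22.8, 18.8, 2.0]
gripper_width: 0.0853
gripper_force: 13.2
```

Emit:
drive_tool(targets=[[[0,6,4.5,0,0],[0,6,4.5,0,0],[0,0,0,50,0],[0,0,0,60,0],[0,-30,-40,30,0],[0,-30,-50,0,0],[0,-30,-50,0,0],[0,-20,-50,0,0],[0,-20,-50,0,0],[0,0,0,0,0]]])

```text
time_s: 16.48
tool_pos: [0.4293, -0.1455, 0.4854]
eef_rot: [0.888, -0.459, -0.001, 0.0]
ft_force: [0.3, 0.5, -0.2]
gripper_width: 0.0858
gripper_force: 0.0
```

```bash
python3 - <<'E'
from h import *
import cv2
s=robot.get_state();print(s["tool_pos"],s["ft_force"])
B=robot.camera("side");T=robot.camera("top")
cv2.imwrite("pics/g7.png",np.hstack([cv2.resize(T[130:230,165:285,::-1],(480,400),interpolation=2)[:,:400*120//100][:,60:460],cv2.resize(B[190:280,200:290,::-1],(400,400),interpolation=2)]))
E
```

```text
[ 0.42931423 -0.14553548  0.48538958] [ 0.2904154   0.5205485  -0.24716346]
```

View pics/g7.png

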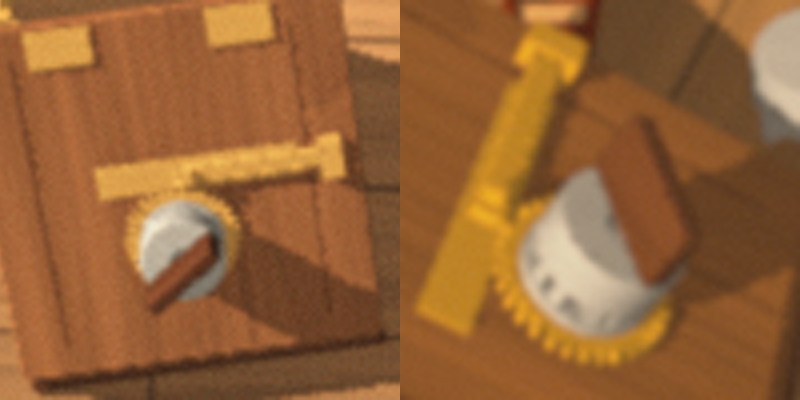

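```bash
python3 - <<'E'
from h import *
import cv2
A={"top":np.load("pics/top0.npy"),"side":np.load("pics/side0.npy")};B={k:robot.camera(k) for k in A}
ys=np.arange(100,-125,-5)
o=np.array([.602,.1345,.1366])
for cam in("top","side"):
  for xs in (.046,.054,.062,.070):
    P=np.array([proj(cam,o+xs*sx+y*1e-3*ey+.002*n) for y in ys]).astype(np.float32)
    print(cam,xs)
    for im in(A[cam],B[cam]):
        v=cv2.remap(im,P[None,:,0],P[None,:,1],1)[0].astype(int); print(" ".join(f"{r-b:3d}" for r,g,b in v)); print(" ".join(f"{g:3d}" for r,g,b in v))
# bar angle: reddish dark pixels near the grip in the top view, cast onto the plane h=78mm
for cam,w in(("top",(180,225,195,240)),("side",(200,270,240,290))):
    im=B[cam];c=cv2.cvtColor(im,cv2.COLOR_RGB2HSV)
E
```

```text
top 0.046
101 105 105 107 105 112 111 109 128 135 131 128 136 130 113  96  94  97  97 102 115 126 114 107 109 115 124 115 104 112 124 126 115 109 123 125 110  91  95 113 100  96 107 126 144
 93  97  97  98  96 105 102 103 130 140 134 136 146 139 117 101  97  97 103 107 125 133 121 114 113 123 126 123 108 116 130 146 122 115 131 133 114  93  98 118  96  83  97 126 156
104 107 108 108 107 117 114 112 132 136 133 129 133 136 131 133 140 138 138 143 142 144 122 102  89  96 115 119 107 113 126 124 115 112 128 125 120 114 114 127 122 106 103 125 144
 97  96  97 102  98 104 104 102 134 147 141 137 142 146 137 143 148 151 149 156 157 158 129 107  93 100 120 122 110 119 132 130 123 117 133 134 128 116 117 133 128 110 105 130 167
top 0.054
102 104 105 104 108 111 112 113 133 144 142 144 146 144 143 115 114 133 141 144 145 144 143 142 144 144 141 142 141 140 142 142 140 142 142 144 133 100 109 127 105  94  92 121 143
 93  93  97  95  96 103 106 102 131 156 157 155 161 158 156 119 119 143 155 154 161 162 156 155 156 156 157 154 156 156 155 157 156 154 156 159 143 106 116 127 101  84  85 123 159

[... 4041 characters left out ...]
 107 107 110 110 104 103 107 102 105 107 106 103 105 101 102 107 105 103 102 104 106 101 103 107 104 101 101 103 103 104 104 108 105 105  97  95 118 129 128 123
 87  89  86  89  92  88  90  93  93  88  90  91  87  89  93  93  88  91  88  89  93  90  90  89  91  92  88  89  90  90  87  87  90  90  91  88  90  91  89  83  84 100 109 108 103
103 102 102 106 114 107 108 112 110 105 107 107 102 108 110 109 103 107 103 103 109 108 106 103 105 107 105 106 108 104 104 101 103 107 107 105 108 107 106  98  98 119 131 130 126
 89  89  88  91  92  91  92  95  96  91  92  93  90  91  94  94  90  92  90  90  95  93  92  90  91  94  89  91  92  93  88  88  91  91  92  90  92  93  92  84  84 101 111 111 105
```

```bash
python3 -c "
from cell import robot
print(robot.finish_job())"
```

```text
the job is handed in; nothing more can be done
None
```

The lid is locked and the job is handed in: the key is home on the hub, the bolt is fully shot (about 40 mm in both views, turned until it hit its stop) and the gripper is clear, though the teeth had already meshed on the way down, so the anticlockwise feel was only a 0.06 rad turn; I made no separate check that the bystanders had not moved.

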